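# Clamp a blank with the hand-pumped vacuum board

## Task

With the fingertips, push the wooden blank along the vacuum pad until its far edge is squarely against the steel fence. Then work the black pump plunger, pressing it all the way down and letting it come all the way up again, over and over until the white indicator pin beside it stands fully out with its dark band showing. Do not lift the blank, do not touch the pin itself, leave the other things where they are, and finish with the plunger released and up.

Things in the scene. Friction and masses are not known exactly. Their poses are not given: they have to be found in the camera images.
- station: vacuum clamping board, fixed to the table: aluminium base 15 mm thick, spanning its x -120 to +130 and y -200 to +160 mm. Origin on the table surface; z up; x points away from the robot towards the fence, y to the left. A dark rubber vacuum pad, flush with the base, is centred at x -5, y +60 mm (150 x 120 mm); the fence stands beyond it, the pump block to its right.
- fence_face (a point): middle of the upper edge of the dark steel fence's face, on the robot's side: the face is the plane x = +80 mm of the station, 170 mm long along its y, top 45 mm above the table (30 mm above the base).
- pump_block (a point): centre of the top of the grey hand-pump block on the base (station x 0, y -130 mm): 130 mm along x, 60 mm along y, top 95 mm above the table. The black plunger knob is at its near end (station x -30 mm), the indicator pin in a brass collar at its far end (station x +35 mm).
- blank: loose beech blank lying flat on the pad: 100 mm (its x) by 140 mm (its y) by 22 mm thick, 0.15 to 0.31 kg. Origin at the centre of its underside, 15 mm above the table. It starts 25 to 65 mm short of the fence, up to 7 degrees askew; against the fence its origin is at x = +30 mm of the station. A push of a few N on its edge towards the robot slides it.
- plunger (a joint): pump plunger position, m, downwards: 0 = fully up, 0.014 = fully down. A spring returns it: about 8 N at the top, 13 N at the bottom, damped (released, it comes up by itself within half a second).
- plunger_top (a point): centre of the flat top of the black mushroom plunger knob, 44 mm in diameter (flat part 40 mm), 127 mm above the table when fully up; it goes straight down 14 mm.
- pin (a joint): how far the indicator pin is out, m: starts at 0 to 0.008, fully out at 0.040 (a dark band 4 mm high then shows above the collar). Ratchet: each rise of the plunger from the bottom to the very top lifts it about 8 mm (now and then up to 16); it takes 3 to 5 full strokes, and strokes short at either end lift it less or not at all. It stays between strokes; further strokes do nothing.
- pin_tip (a point): top of the white plastic indicator pin, 14 mm in diameter, in a brass collar 24 mm in diameter whose top is 99 mm above the table; 101 mm above the table when fully in, 141 mm fully out. It stands 65 mm from the plunger, towards the fence side. Not to be touched.
- star_knob: orange five-lobed plastic star knob, 38 mm across, 26 mm high, loose on the aluminium base between the blank and the pump block; leave it alone. Origin at the centre of its underside.
- star_knob2: a second star knob, 38 mm across, 26 mm high, loose on the table beyond the pump's side of the base; leave it alone. Origin at the centre of its underside.
- pencil: flat red carpenter's pencil, 175 x 14 x 7 mm, loose on the table on the other side of the base from the pump; leave it alone. Origin at the centre of its underside.
- hex_key: L-shaped steel hex key, 140 x 35 mm, 8 mm thick, loose on the table on the pump's side of the base; leave it alone. Origin under the middle of its long leg.
- glue: white glue bottle, 52 mm across, 130 mm tall, standing on the table; leave it alone. Origin at the centre of its underside.
- offcut: wood offcut, 50 x 90 x 20 mm, loose on the table behind the base; leave it alone. Origin at the centre of its underside.
- push_stick: dark wooden push stick, 40 x 160 mm, up to 32 mm high, loose on the table behind the fence; leave it alone. Origin at the centre of its underside.
Things that resemble listed ones, but are neither listed nor needed, are in the scene too. Several things have the shape of the blank; the one meant has the colours described above.

How it is judged:
By the outcome, as a careful person would: the job done as asked, in the order asked, and still so for the second after the job is handed in, with the robot touching nothing.
It also fails if it takes over 58 s, if anything falls off the work surface, if the arm or the gripper's body presses on something with over 40 N, if the wrist force passes 120 N, or if a joint passes its speed limit or range.

## Robot

A 7-joint arm with a two-finger parallel gripper is mounted at the origin on the work surface. World frame = base frame: x ahead of the robot, y to its left, z up, the work surface at z = 0. Lengths are in m, angles in degrees, forces in N, time in s.
With the tool pointing down it reaches from about 0.425 to 0.875 m from the base axis. Payload 4.7 kg.
Tool frame: the origin (TCP) lies at the very end of the fingers, on their centre line; the grasp point (between the pads) lies 19 mm behind it; z points along the fingers, y is the line along which they close (so a half turn about z gives the same grasp; the last joint's range is limited). The gripper opens to 87 mm and grips with 3 to 60 N. Pads are 19 mm wide; open, the fingers measure 117 mm over their backs; the gripper's body (75 mm by 190 mm) begins 51 mm behind the grasp point.
Start: joints at [-67.489, 18.392, -4.016, 83.108, 1.295, 78.541, -3.26], TCP at [0.24, 0.604, 0.198] pointing down, gripper open.
Joint ranges: [-163.93, 163.93], [-17.29, 119.83], [-79.2, 71.16], [3.27, 140.29], [-89.18, 269.18], [5.43, 117.66], [-154.24, 154.24]. Speed limits (degrees/s): [147.25, 147.25, 180, 180, 180, 180, 180].

## Interface

Orientations are given as [roll, pitch, yaw] about the fixed x, y, z axes, in that order (R = Rz(yaw) Ry(pitch) Rx(roll)).
In Python, from cell import telemetry, cams, env gives the robot as it stands.
- The arm moves only by the tool arm_command, never from a script. Its argument "series" is text: rows parted by semicolons, each of 5 numbers parted by spaces: the shift along the tool's x, y, z in mm, then the turn about the tool's z in rad, then the closure in counts, from 0 (fully open) to 255 (shut). A call has 1 to 20 rows; each row shifts and turns the commanded pose from where the row before left it, along the tool's axes as they then stand; what a row does not reach is not made up. A row lasts 1/12 s, in which the tool goes at most 41.7 mm and 7.16 degrees, less where a joint would pass 70% of its speed; a pose out of reach is approached as far as the arm can. A call is refused whole if a number of a shift passes 41.7 or a number of a turn 0.125, either way. A call with a gripper value outside its range is refused whole. The fingers move at their own pace and stop on an object; "squeeze" is the grip in N (left out, the last holds). Time passes only in rows, so rows that do not move let the fingers close. It gives the time, the measured TCP pose, the force, the opening and the grip force at its end, in the units of the state.
- telemetry.get_obs(): the state, without advancing time (a new reading comes with each control period).
- cams.read_camera(name): name is "scene" or "top" or "wrist"; returns the picture (384x512x3 uint8, blue, green, red); there is no depth.
- cams.calibration(name): a dict with "K" (3x3 intrinsics, pixels), "origin" and "rotation" of the camera in the world; the wrist camera has in their place "hand_eye" (4x4, takes a point from camera to tool coordinates, whose origin is the TCP and whose axes are the flange's). Camera axes: x right, y down, z forward; pixel columns grow to the right and rows downward; lengths in m; the calibration is good to about 2 mm. The wrist camera is an equidistant fisheye: a pixel r from the principal point sees the ray r / f radians off the axis. A picture is of the moment at which its call begins: read the wrist's pose just before it. calibration takes no time and is no camera call.
- env.sign_off(): hands the job in; it is judged then, once.
The state is a dict: "time_s": time; "qpos": joint angles; "joint_velocities": joint speeds; "effort": joint torques, N m; "tool_pos": TCP position; "tool_rot": TCP orientation; "force": force on the tool from outside, world axes, zero at the start; "wrist_torque": the same for the moment, N m; "grip_width": finger opening in m; "grasp_force": force on a finger pad.
Only numpy, scipy, OpenCV 4.12 (cv2) and the standard library are available. Lean on these libraries where they do the work, as an engineer would, in place of code of your own. Each camera call takes 0.05 s, during which the arm holds its last target. There are 200 camera calls.

## Working session

There is one attempt and no reset: what is moved stays moved. The work goes in short steps, Python scripts to look and compute and a tool call to move; the robot and the scene stay as the last step left them, time stands still between calls to the robot, and variables do not carry over. Pictures are saved under pics/ and viewed, at most 10 in all, crops included, and the job is handed in when it is done.

Besides the shell and the picture viewer there is one more tool, called after ">>>" as name(argument=value, ...) on one line, values as JSON. arm_command: Moves the arm, as the interface text tells. Its arguments: {"type":"object","properties":{"series":{"type":"string"},"squeeze":{"type":"number"}},"required":["series"]}

```bash
mkdir -p pics
python3 - <<'E'
from cell import telemetry, cams, env
import cv2,numpy as np
o=telemetry.get_obs();print({k:np.round(v,3) for k,v in o.items()})
for n in("scene","top"):
    im=cams.read_camera(n);cv2.imwrite(f"pics/{n}0.png",im)
    c=cams.calibration(n);print(n,{k:np.round(v,4).tolist() for k,v in c.items() if k!='name'})
print(cams.calibration("wrist"))
a=[cv2.imread(f"pics/{n}0.png") for n in("top",)]
cv2.imwrite("pics/top0b.png",cv2.resize(a[0],(800,600),interpolation=cv2.INTER_CUBIC))
E
```

```text
{'time_s': np.float64(0.0), 'qpos': array([-67.488,  18.439,  -4.015,  83.176,   1.298,  78.541,  -3.26 ]), 'joint_velocities': array([ 0.054, -0.048, -0.082,  0.029, -0.023, -0.11 , -0.046]), 'effort': array([-0.0000e+00, -4.9129e+01, -4.0400e-01, -3.1253e+01, -6.4000e-02,
        4.4000e-02,  0.0000e+00]), 'tool_pos': array([0.24 , 0.603, 0.197]), 'tool_rot': array([-1.79889e+02,  9.00000e-03,  1.58298e+02]), 'force': array([-0.652, -1.248, -0.101]), 'wrist_torque': array([ 0.044,  0.012, -0.001]), 'grasp_force': np.float64(0.0), 'grip_width': np.float64(0.087)}
scene {'K': [[357.3168, 0.0, 252.9379], [0.0, 357.3168, 190.9962], [0.0, 0.0, 1.0]], 'origin': [1.0927, 0.0097, 0.6603], 'rotation': [-136.4275, -0.915, 86.7378]}
top {'K': [[459.2186, 0.0, 254.1031], [0.0, 459.2186, 192.4708], [0.0, 0.0, 1.0]], 'origin': [0.402, 0.0481, 1.4007], 'rotation': [-173.7925, 0.4036, -90.5611]}
{'K': array([[297.31863964,   0.        , 253.27979569],
       [  0.        , 297.31863964, 190.69683034],
       [  0.        ,   0.        ,   1.        ]]), 'hand_eye': array([[-3.93068540e-04, -9.57905324e-01, -2.87084021e-01,
         7.70179024e-02],
       [ 9.99999464e-01, -1.01562234e-04, -1.03029532e-03,
        -6.09608093e-04],
       [ 9.57768482e-04, -2.87084272e-01,  9.57904851e-01,
        -1.86183368e-01],
       [ 0.00000000e+00,  0.00000000e+00,  0.00000000e+00,
         1.00000000e+00]])}
```

View pics/top0b.png

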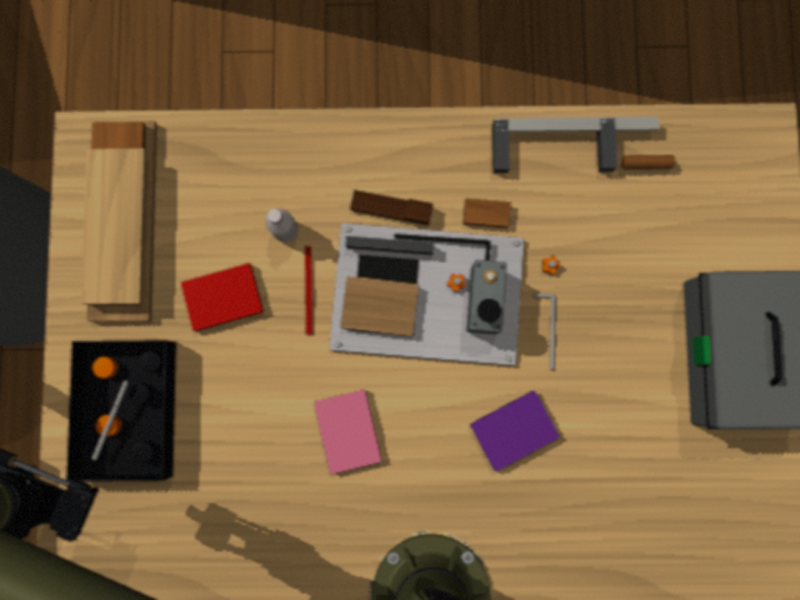

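View pics/scene0.png

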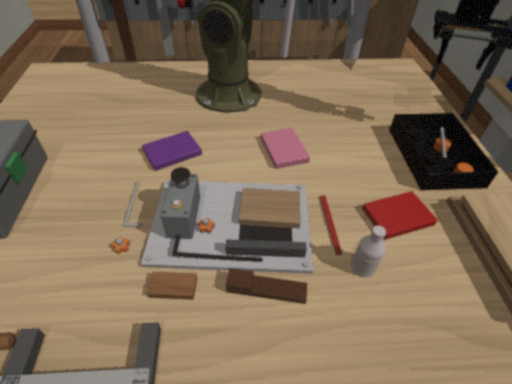

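The top view (800x600) shows the candidates for the blank: beech on the pad at (380,306), red at (222,297), pink at (348,432), purple at (515,430). Only the one on the pad is wood-coloured, so that's the blank. The plunger is at (489,310), the pin at (490,275) and the star knob at (457,283). Next I'll confirm with a crop and measure.

```bash
cat > h.py <<'E'
import numpy as np,cv2
from scipy.spatial.transform import Rotation as R
from cell import telemetry,cams,env
def cast(n,uv,z):
    c=cams.calibration(n);uv=np.atleast_2d(uv).astype(float)
    d=np.c_[uv,np.ones(len(uv))]@np.linalg.inv(c["K"]).T
    r=c["rotation"];r=np.array(r)
    M=R.from_euler("xyz",r,degrees=True).as_matrix() if r.size==3 else r
    d=d@M.T;o=np.array(c["origin"]);return o+d*((z-o[2])/d[:,2:])
def wcast(o,uv,z):
    c=cams.calibration("wrist");K=c["K"];H=c["hand_eye"]
    T=R.from_euler("xyz",o["tool_rot"],degrees=True).as_matrix();p=np.array(o["tool_pos"])
    uv=np.atleast_2d(uv).astype(float)-K[:2,2];r=np.linalg.norm(uv,axis=1);th=r/K[0,0]
    d=np.c_[uv/r[:,None]*np.sin(th)[:,None],np.cos(th)]
    d=d@(T@H[:3,:3]).T;q=T@H[:3,3]+p
    return q+d*((z-q[2])/d[:,2:])
E
python3 - <<'E'
from h import *
im=cv2.imread("pics/top0.png");x0,y0=205,135
cv2.imwrite("pics/crop1.png",cv2.resize(im[y0:y0+110,x0:x0+145],None,fx=5.4,fy=5.4,interpolation=cv2.INTER_CUBIC))
hsv=cv2.cvtColor(im,cv2.COLOR_BGR2HSV)
sub=np.zeros(im.shape[:2],np.uint8);sub[135:240,205:345]=1
# base: hull of low-saturation bright
m=((hsv[...,1]<60)&(hsv[...,2]>100)).astype(np.uint8)*sub
cs,_=cv2.findContours(m,0,2);c=max(cs,key=cv2.contourArea);rb=cv2.minAreaRect(cv2.convexHull(c));b=cv2.boxPoints(rb)
print("base px",b.round(1).tolist());print(cast("top",b,.015).round(4)[:,:2].tolist(), cast("top",[rb[0]],.015))
ys,xs=np.mgrid[0:384,0:512]
m=((hsv[...,1]>70)&(hsv[...,0]<30)&(hsv[...,2]>60)&(xs>215)&(xs<270)&(ys>175)&(ys<216)).astype(np.uint8)
cs,_=cv2.findContours(m,0,2);c=max(cs,key=cv2.contourArea);r=cv2.minAreaRect(c);b=cv2.boxPoints(r)
print("blank px",b.round(1).tolist());w=cast("top",b,.037);print(w.round(4)[:,:2].tolist(),w.mean(0))
for nm,uv,z in(("plunger",(489*.64,310*.64),.127),("pin",(490*.64,275*.64),.103),("star",(457*.64,283*.64),.035)):print(nm,cast("top",uv,z).round(4))
E
```

```text
base px [[210.39999389648438, 223.89999389648438], [217.3000030517578, 141.6999969482422], [336.3999938964844, 151.60000610351562], [329.5, 233.8000030517578]]
[[0.4589, 0.1889], [0.711, 0.168], [0.6759, -0.1967], [0.4256, -0.1689]] [[ 0.56659509 -0.00241334  0.015     ]]
blank px [[217.39999389648438, 209.89999389648438], [221.39999389648438, 175.5], [267.70001220703125, 180.89999389648438], [263.70001220703125, 215.1999969482422]]
[[0.4993, 0.1659], [0.6025, 0.1538], [0.5848, 0.0151], [0.482, 0.0282]] [0.54217358 0.09076704 0.037     ]
plunger [[ 0.5222 -0.108   0.127 ]]
pin [[ 0.5886 -0.1143  0.103 ]]
star [[ 0.5836 -0.0592  0.035 ]]
```

View pics/crop1.png

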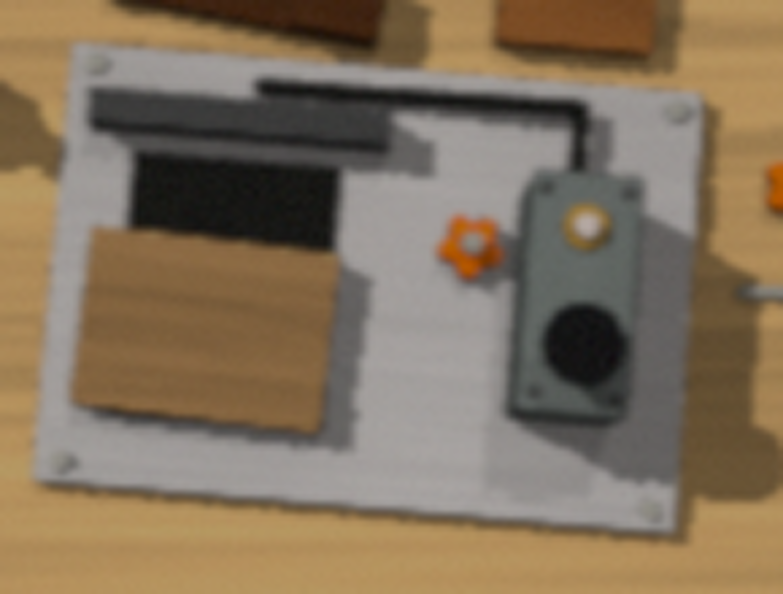

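The crop shows the beech blank on the pad, near edge about (75,405)–(325,430). The fence face is about (90,125)–(388,150), and the blank is roughly 2° askew. The black plunger is at (585,345) and the pin at (587,225). That puts the station origin near (0.5635, 0.018) with yaw about -5.5°, and the blank about 58 mm short of the fence. I'll move the open gripper to just behind its near edge.

>>> arm_command(series="0 0 0 -0.0945 0;0 0 0 -0.0945 0;0 0 0 -0.0945 0;-16 -28.3 0 0 0;-16 -28.3 0 0 0;-16 -28.3 0 0 0;-16 -28.3 0 0 0;-16 -28.3 0 0 0;-16 -28.3 0 0 0;-16 -28.3 0 0 0;-16 -28.3 0 0 0;-16 -28.3 0 0 0;-16 -28.3 0 0 0;-16 -28.3 0 0 0;-16 -28.3 0 0 0;-16 -28.3 0 0 0;-16 -28.3 0 0 0;-16 -28.3 0 0 0;-16 -28.3 0 0 0;0 0 0 0 0")

```text
time_s: 1.77
tool_pos: [0.4545, 0.1215, 0.1985]
tool_rot: [-179.9, 0.1, 174.0]
force: [-0.5, -1.2, -0.6]
grip_width: 0.087
grasp_force: 0.0
```

Run:
```python
from h import *
o=telemetry.get_obs();im=cams.read_camera("wrist");cv2.imwrite("pics/w1.png",im);print(o["tool_pos"],o["tool_rot"])
t=cams.read_camera("top");cv2.imwrite("pics/top1.png",t)
```

```text
[0.45445881 0.12149152 0.19845401] [-1.79855395e+02  8.63298760e-02  1.73973968e+02]
```

View pics/w1.png

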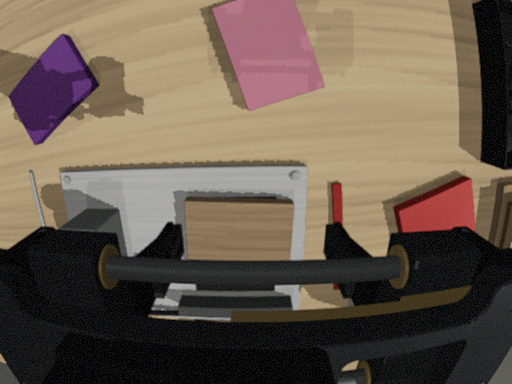

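The wrist view shows the blank's near edge at about (186,198)–(293,200), the base's near edge at (61,175)–(306,166), and the fingers still on the fence side.

Run:
```python
from h import *
o=telemetry.get_obs()
print(wcast(o,[(186,200),(293,202)],.037).round(4).tolist());print(wcast(o,[(61,173),(306,166)],.015).round(4).tolist())
yw=np.radians(-5.5);ex=np.array([np.cos(yw),np.sin(yw)]);ey=np.array([-ex[1],ex[0]]);O=np.array([.5635,.018])
for p in((-120,-200),(-120,160)):print(O+(p[0]*ex+p[1]*ey)/1000)
T=R.from_euler("xyz",o["tool_rot"],degrees=True).as_matrix()
tgt=O-.108*ex+.068*ey
print(tgt,T[:2,:2].T@(tgt-o["tool_pos"][:2])*1000)
```

```text
[[0.4824, 0.0384, 0.037], [0.4981, 0.1712, 0.037]]
[[0.4297, -0.1588, 0.015], [0.459, 0.1934, 0.015]]
[ 0.42488331 -0.16957775]
[0.45938778 0.18876488]
[0.46251472 0.09603828] [-13.30856295 -30.40652604]
```

>>> arm_command(series="0 -13 0 0.01 0;0 -12 0 0 0;0 0 25 0 0;0 0 30 0 0;0 0 30 0 0;0 0 30 0 0;0 0 25 0 0;0 0 15 0 0;0 0 10 0 0;0 0 5 0 0;0 0 0 0 0;0 0 0 0 0")

```text
time_s: 2.87
tool_pos: [0.4503, 0.1041, 0.0292]
tool_rot: [180.0, 0.1, 174.0]
force: [-0.2, -0.8, 0.6]
grip_width: 0.0869
grasp_force: 0.0
```

>>> arm_command(series="0 0 3 -0.012 0;0 0 3 0 0;-6 0 0 0 0;-8 0 0 0 0;-6 0 0 0 0;-5 0 0 0 0;-4 0 0 0 0;-4 0 0 0 0;-4 0 0 0 0;-4 0 0 0 0;-4 0 0 0 0;-4 0 0 0 0;-4 0 0 0 0;-4 0 0 0 0;-4 0 0 0 0;-4 0 0 0 0;-4 0 0 0 0;-3 0 0 0 0")

```text
time_s: 4.37
tool_pos: [0.5219, 0.0972, 0.0225]
tool_rot: [180.0, 0.0, 174.7]
force: [-0.5, -0.7, -0.1]
grip_width: 0.0869
grasp_force: 0.0
```

Run:
```python
from h import *
im=cams.read_camera("top");cv2.imwrite("pics/top2.png",im)
s=cams.read_camera("scene");cv2.imwrite("pics/s2.png",s)
A=cv2.resize(im[130:245,200:345],(720,571),interpolation=cv2.INTER_CUBIC)
B=cv2.resize(s[165:285,130:330],(800,480),interpolation=cv2.INTER_CUBIC)
cv2.imwrite("pics/s2c.png",B)
```

```text
(no output)
```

View pics/s2c.png

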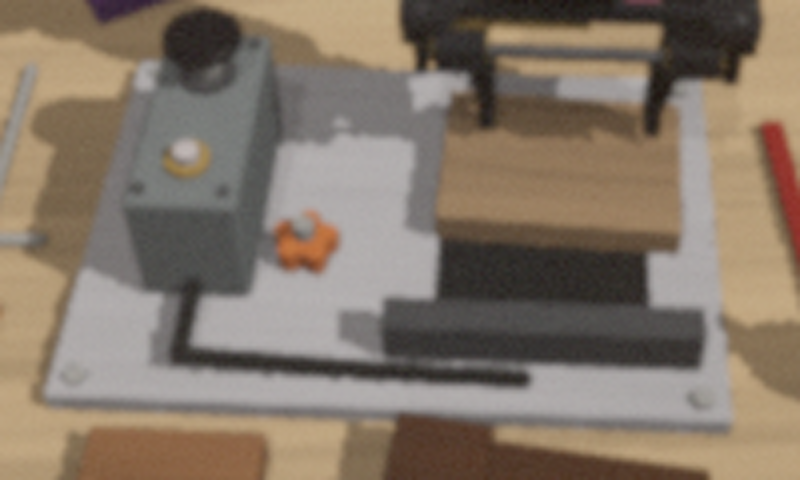

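The crop shows the blank at about (440–680, 97–248) with a gap to the fence. The fingertips at (487,128) and (652,133) seem to be drawn in front of it, which doesn't fit a TCP at z = 22 mm. I'll check by projection.

```bash
cat >> h.py <<'E'
def proj(n,P):
    c=cams.calibration(n);r=np.array(c["rotation"])
    M=R.from_euler("xyz",r,degrees=True).as_matrix() if r.size==3 else r
    q=(np.atleast_2d(P)-c["origin"])@M@np.array(c["K"]).T
    return q[:,:2]/q[:,2:]
E
python3 - <<'E'
from h import *
o=telemetry.get_obs();print(o["tool_pos"],o["force"],o["time_s"])
T=R.from_euler("xyz",o["tool_rot"],degrees=True).as_matrix()
crop=lambda p:((p-[130,165])*4).round(0).tolist()
for z in(0,-.015,-.03):
  print(z,crop(proj("scene",[o["tool_pos"]+T@np.array([0,s*.05,z]) for s in(1,-1)])))
# scene and top both on blank corners
yw=np.radians(-5.5);ex=np.array([np.cos(yw),np.sin(yw)]);ey=np.array([-ex[1],ex[0]]);O=np.array([.5635,.018])
W=lambda x,y,z:np.r_[O+x*ex+y*ey,z]
print("fence top",crop(proj("scene",[W(.08,-.025,.045),W(.08,.145,.045)])))
for bx in(-.028,-.008,.0):print(bx,crop(proj("scene",[W(bx+i*.05,.073+j*.07,z) for i,j,z in((1,-1,.037),(1,1,.037),(1,-1,.015),(1,1,.015),(-1,-1,.037),(-1,1,.037))])))
i=cv2.imread("pics/top2.png");cv2.imwrite("pics/top2c.png",cv2.resize(i[130:245,200:345],None,fx=5,fy=5,interpolation=cv2.INTER_CUBIC))
E
```

```text
[0.52194185 0.09712301 0.02251436] [-0.68273221  0.08029089  0.22471399] 4.4667
0 [[649.0, 147.0], [483.0, 140.0]]
-0.015 [[652.0, 130.0], [483.0, 123.0]]
-0.03 [[654.0, 112.0], [483.0, 106.0]]
fence top [[379.0, 289.0], [701.0, 302.0]]
-0.028 [[439.0, 215.0], [689.0, 225.0], [439.0, 239.0], [685.0, 249.0], [449.0, 87.0], [680.0, 96.0]]
-0.008 [[437.0, 243.0], [691.0, 254.0], [437.0, 268.0], [687.0, 278.0], [447.0, 111.0], [682.0, 120.0]]
0.0 [[436.0, 255.0], [692.0, 265.0], [436.0, 279.0], [687.0, 289.0], [447.0, 121.0], [682.0, 130.0]]
```

View pics/top2c.png

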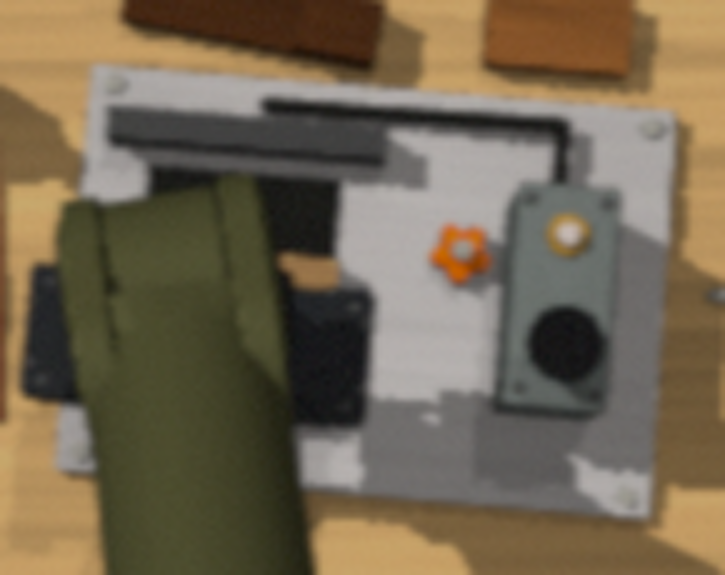

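The fingers passed about 15 mm higher than the reported z, over the blank, and the blank hasn't moved. I'll go up and back, then find the base height by light contact.

>>> arm_command(series="0 0 -6 0 0;0 0 -6 0 0;12 0 0 0 0;12 0 0 0 0;12 0 0 0 0;12 0 0 0 0;12 0 0 0 0;10 0 0 0 0;0 0 8 0 0;0 0 8 0 0;0 0 4 0 0;0 0 2 0 0;0 0 0 0 0;0 0 0 0 0")

```text
time_s: 5.63
tool_pos: [0.4519, 0.1035, 0.0122]
tool_rot: [-180.0, -0.0, 174.6]
force: [-0.2, 0.7, 0.4]
grip_width: 0.087
grasp_force: 0.0
```

Run:
```python
from h import *
s=cams.read_camera("scene");cv2.imwrite("pics/s3c.png",cv2.resize(s[165:245,220:330],(770,560),interpolation=cv2.INTER_CUBIC))
o=telemetry.get_obs();print(o["tool_pos"],o["force"])
T=R.from_euler("xyz",o["tool_rot"],degrees=True).as_matrix()
for z in(0,-.015):print(((proj("scene",[o["tool_pos"]+T@np.array([0,s*.05,z]) for s in(1,-1)])-[220,165])*7).round())
```

```text
[0.45206312 0.10362095 0.01241337] [ 0.04696092  0.14064923 -0.29356411]
[[496. 132.]
 [222. 122.]]
[[500. 103.]
 [223.  92.]]
```

View pics/s3c.png

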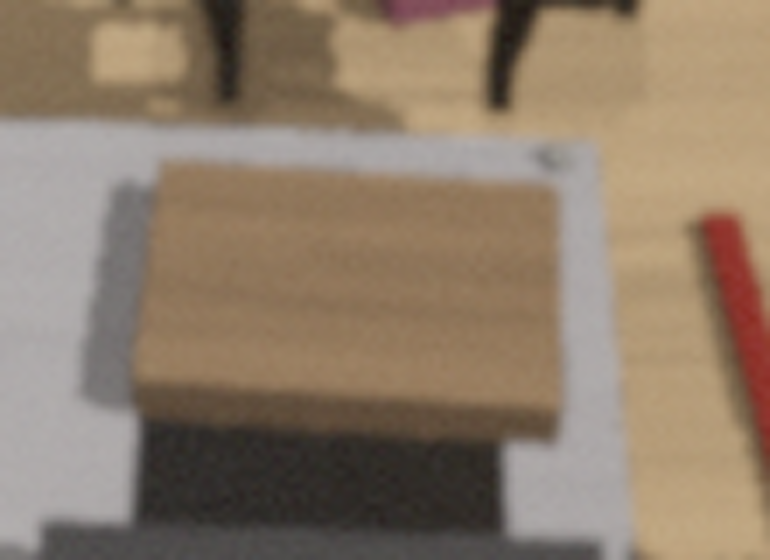

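The picture confirms it: with a reported z of 12 mm (below the base top) the tips at (228,100) and (497,107) still hang free, so the reported z is about 15 mm low. I'll go down 5 mm and push.

>>> arm_command(series="0 0 2 0 0;0 0 2 0 0;0 0 1 0 0;-6 0 0 0 0;-6 0 0 0 0;-6 0 0 0 0;-6 0 0 0 0;-4 0 0 0 0;-4 0 0 0 0;-4 0 0 0 0;-4 0 0 0 0;-4 0 0 0 0;-4 0 0 0 0")

```text
time_s: 6.77
tool_pos: [0.4999, 0.0994, 0.0073]
tool_rot: [180.0, 0.0, 174.7]
force: [-2.4, -0.7, -1.6]
grip_width: 0.087
grasp_force: 0.5
```

Run:
```python
from h import *
s=cams.read_camera("scene");cv2.imwrite("pics/s4c.png",cv2.resize(s[165:245,220:330],(770,560),interpolation=cv2.INTER_CUBIC))
o=telemetry.get_obs();print(o["tool_pos"],o["force"])
```

```text
[0.50082549 0.09926967 0.00751628] [ 0.57335788 -0.68155183 -0.20288097]
```

View pics/s4c.png

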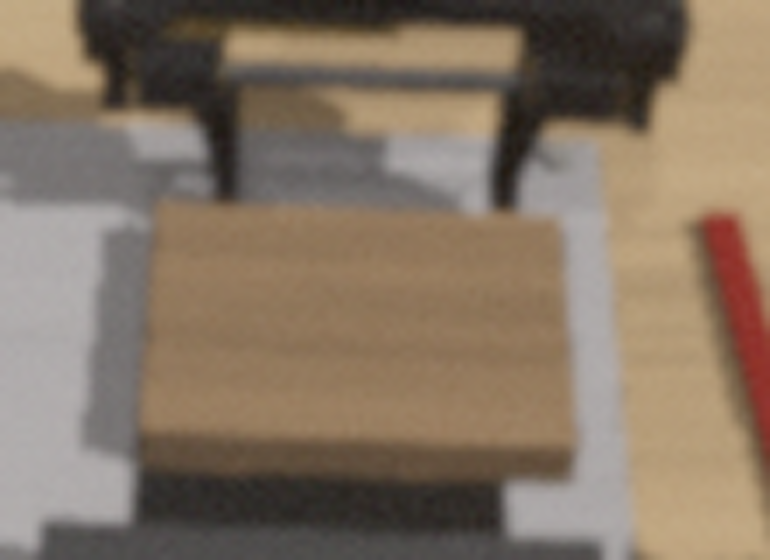

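The tips are now behind the near edge, and the blank has slid about 18 mm and turned square to the fingers. I'll keep pushing.

>>> arm_command(series="-4 0 0 0 0;-4 0 0 0 0;-4 0 0 0 0;-4 0 0 0 0;-4 0 0 0 0;-4 0 0 0 0;-3 0 0 0 0;-3 0 0 0 0;-2 0 0 0 0;-1 0 0 0 0;-1 0 0 0 0")

```text
time_s: 7.73
tool_pos: [0.5332, 0.0961, 0.0075]
tool_rot: [180.0, -0.0, 174.7]
force: [-2.4, -0.1, 1.1]
grip_width: 0.0873
grasp_force: 1.2
```

>>> arm_command(series="-1 0 0 0 0;-1 0 0 0 0;-1 0 0 0 0")

```text
time_s: 7.98
tool_pos: [0.5364, 0.0959, 0.0075]
tool_rot: [180.0, 0.0, 174.7]
force: [-1.4, -0.8, -0.7]
grip_width: 0.0873
grasp_force: 0.8
```

>>> arm_command(series="-1 0 0 0 0;-1 0 0 0 0;-1 0 0 0 0")

```text
time_s: 8.23
tool_pos: [0.5394, 0.0956, 0.0075]
tool_rot: [180.0, 0.0, 174.7]
force: [-1.7, 0.7, -0.5]
grip_width: 0.087
grasp_force: 0.9
```

>>> arm_command(series="-1 0 0 0 0;-1 0 0 0 0")

```text
time_s: 8.4
tool_pos: [0.5409, 0.0954, 0.0074]
tool_rot: [-180.0, -0.1, 174.7]
force: [-4.2, 0.8, 3.1]
grip_width: 0.0871
grasp_force: 2.2
```

>>> arm_command(series="-1 0 0 0 0;-1 0 0 0 0")

```text
time_s: 8.57
tool_pos: [0.5409, 0.0954, 0.0073]
tool_rot: [-180.0, -0.3, 174.7]
force: [-10.5, 0.0, 7.8]
grip_width: 0.0867
grasp_force: 4.9
```

>>> arm_command(series="-0.7 0 0 0 0;0 0 0 0 0")

```text
time_s: 8.73
tool_pos: [0.5409, 0.0954, 0.0073]
tool_rot: [-180.0, -0.4, 174.7]
force: [-9.3, 0.1, 7.4]
grip_width: 0.0876
grasp_force: 4.9
```

The force climbed to about 10 N and the TCP stopped, so the blank is against the fence. I'll back off, rise, close the fingers, move towards the plunger and check squareness.

>>> arm_command(series="2 0 0 0 0;3 0 0 0 0;5 0 0 0 0;8 0 0 0 0;8 0 0 0 0;0 0 -15 0 0;0 0 -25 0 0;0 0 -30 0 0;0 0 -30 0 0;0 0 -30 0 0;0 0 -30 0 0;0 0 -25 0 0;-2 -20 0 0 255;-2 -20 0 0 255;-2 -20 0 0 255;-2 -20 0 0 255;-2 -20 0 0 255;-2 -20 0 0 255;0 0 0 0 255;0 0 0 0 255", squeeze=10)

```text
time_s: 10.4
tool_pos: [0.5184, -0.0239, 0.1925]
tool_rot: [180.0, 0.0, 174.5]
force: [0.7, -0.1, 0.0]
grip_width: 0.0418
grasp_force: 0.0
```

Run:
```python
from h import *
o=telemetry.get_obs();w=cams.read_camera("wrist");cv2.imwrite("pics/w5.png",w);print(o["tool_pos"],o["tool_rot"],o["force"])
s=cams.read_camera("scene");cv2.imwrite("pics/s5.png",s)
A=cv2.resize(s[165:265,130:330],(800,400),interpolation=cv2.INTER_CUBIC)
B=w[100:300,56:456];B=cv2.resize(B,(400,200))
t=cams.read_camera("top");cv2.imwrite("pics/top5.png",t);C=cv2.resize(t[130:230,200:400],(400,200),interpolation=cv2.INTER_CUBIC)
cv2.imwrite("pics/v5.png",np.vstack([A,np.hstack([B,C])]))
```

```text
[ 0.51839224 -0.02388471  0.19247857] [1.79961779e+02 2.02390267e-02 1.74502780e+02] [ 0.67458437 -0.06009898  0.04038135]
```

View pics/v5.png

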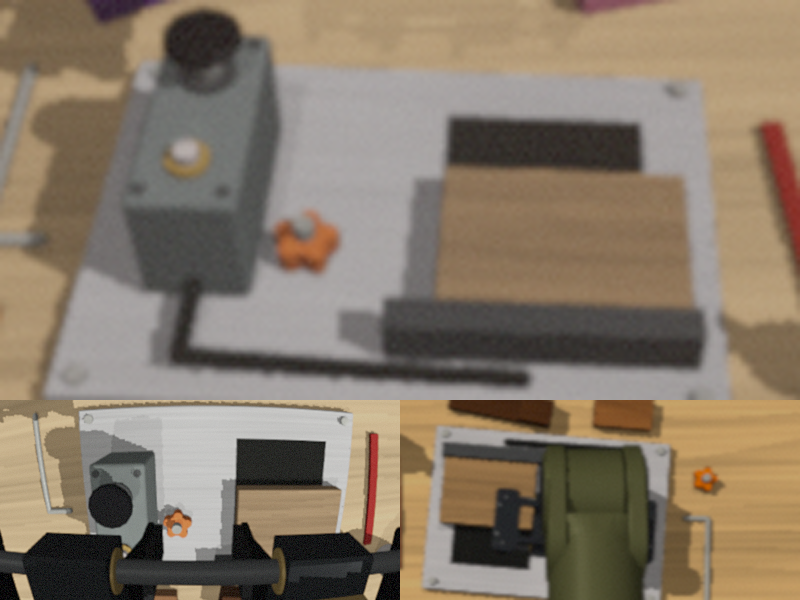

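The blank lies flush and square along the fence, with its near edge and the fence parallel; the knob and pin are unchanged. Next I'll locate the plunger knob from the wrist view, correcting for the z bias.

Run:
```python
from h import *
o=telemetry.get_obs();o=dict(o);p=np.array(o["tool_pos"]);o["tool_pos"]=p+[0,0,.015]
w=cv2.imread("pics/w5.png");g=w.max(2);m=np.zeros(g.shape,np.uint8);m[175:240,130:200]=(g[175:240,130:200]<50)
cs,_=cv2.findContours(m,0,2);c=max(cs,key=cv2.contourArea);(u,v),r=cv2.minEnclosingCircle(c);print(u,v,r)
k=wcast(o,[(u,v)],.125)[0];print("wrist",k)
# top0 image & scene
t=cv2.imread("pics/top0.png");g=t.max(2);m=np.zeros(g.shape,np.uint8);m[185:212,300:326]=g[185:212,300:326]<45
cs,_=cv2.findContours(m,0,2);c=max(cs,key=cv2.contourArea);q,r=cv2.minEnclosingCircle(c);print(q,r,cast("top",[q],.125))
s=cv2.imread("pics/scene0.png");print("scene",cast("scene",[(130+203/4,165+36/4)],.127))
k=cast("top",[q],.125)[0]
T=R.from_euler("xyz",o["tool_rot"],degrees=True).as_matrix();print(T[:2,:2].T@(k[:2]-p[:2])*1000)
```

```text
166.58078002929688 205.09713745117188 22.534805297851562
wrist [ 0.52857253 -0.1095767   0.125     ]
(312.71875, 198.84375) 7.511159896850586 [[ 0.52119579 -0.1075418   0.125     ]]
scene [[ 0.52982048 -0.10502065  0.127     ]]
[-10.38330308 -85.49401232]
```

>>> arm_command(series="-2.7 -16.7 0 0 255;-2.7 -16.7 0 0 255;-2.7 -16.7 0 0 255;-2.7 -16.7 0 0 255;-2.7 -16.7 0 0 255;0 0 15 0 255;0 0 20 0 255;0 0 20 0 255;0 0 12 0 255;0 0 0 0 255")

```text
time_s: 11.38
tool_pos: [0.5226, -0.1059, 0.1226]
tool_rot: [-180.0, -0.3, 174.8]
force: [-0.7, 0.0, 0.7]
grip_width: 0.0003
grasp_force: 0.0
```

Run:
```python
from h import *
w=cams.read_camera("wrist");s=cams.read_camera("scene")
o=telemetry.get_obs();print(o["tool_pos"],o["force"],o["grip_width"])
cv2.imwrite("pics/v6.png",np.hstack([cv2.resize(s[140:225,140:220],(400,425),interpolation=cv2.INTER_CUBIC),cv2.resize(w[150:320,170:330],(400,425))]))
```

```text
[ 0.52466491 -0.10678226  0.1255891 ] [0.5723737  0.64131742 0.45707043] 0.0008043700684480142
```

View pics/v6.png

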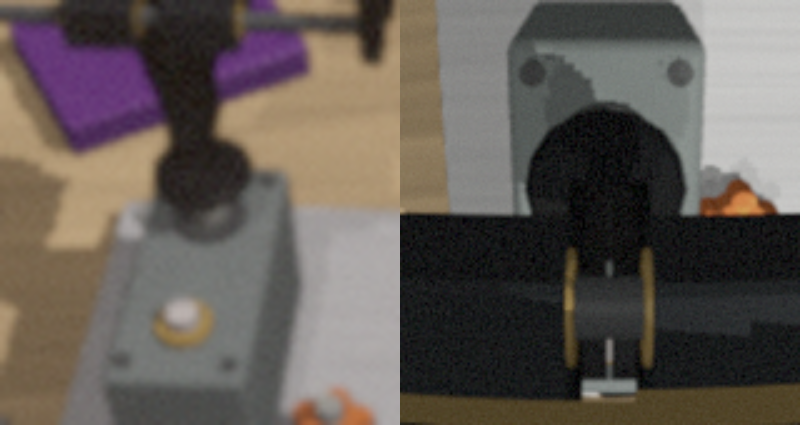

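The closed fingertips are centred over the knob (wrist crop about (607,190)) and the pin at (183,315) is clear. I'll press down slowly, watching the force.

>>> arm_command(series="0 0 4 0 255;0 0 4 0 255;0 0 3 0 255;0 0 3 0 255;0 0 0 0 255")

```text
time_s: 11.9
tool_pos: [0.5242, -0.1074, 0.111]
tool_rot: [180.0, -0.0, 174.7]
force: [0.6, 0.2, -0.3]
grip_width: 0.0006
grasp_force: 0.0
```

>>> arm_command(series="0 0 3 0 255;0 0 3 0 255;0 0 0 0 255")

```text
time_s: 12.15
tool_pos: [0.5241, -0.1074, 0.1048]
tool_rot: [-180.0, -0.0, 174.7]
force: [-0.1, -0.4, -0.2]
grip_width: 0.0004
grasp_force: 0.0
```

>>> arm_command(series="0 0 2 0 255;0 0 2 0 255;0 0 0 0 255")

```text
time_s: 12.4
tool_pos: [0.5247, -0.1075, 0.1022]
tool_rot: [180.0, 0.0, 174.7]
force: [-2.7, 1.7, 7.0]
grip_width: 0.0007
grasp_force: 3.6
```

>>> arm_command(series="0 0 2 0 255;0 0 2 0 255;0 0 0 0 255")

```text
time_s: 12.65
tool_pos: [0.5247, -0.1075, 0.0985]
tool_rot: [180.0, 0.0, 174.7]
force: [-2.9, -0.3, 8.7]
grip_width: 0.0008
grasp_force: 4.2
```

Contact came at a reported z of about 0.103, with spring force showing. I'll go on to the bottom.

>>> arm_command(series="0 0 3 0 255;0 0 3 0 255;0 0 1.5 0 255;0 0 1 0 255;0 0 0 0 255")

```text
time_s: 13.07
tool_pos: [0.5248, -0.1075, 0.0906]
tool_rot: [180.0, 0.0, 174.7]
force: [-4.9, -0.2, 11.6]
grip_width: 0.0004
grasp_force: 5.7
```

>>> arm_command(series="0 0 1 0 255;0 0 1 0 255;0 0 0 0 255")

```text
time_s: 13.32
tool_pos: [0.5248, -0.1075, 0.0893]
tool_rot: [179.9, 0.0, 174.6]
force: [-5.9, 1.0, 14.1]
grip_width: 0.0004
grasp_force: 7.7
```

>>> arm_command(series="0 0 1 0 255;0 0 1 0 255;0 0 0 0 255")

```text
time_s: 13.57
tool_pos: [0.5249, -0.1075, 0.0892]
tool_rot: [179.9, 0.0, 174.6]
force: [-10.8, 1.5, 27.4]
grip_width: 0.0005
grasp_force: 13.7
```

The hard stop is at a reported z of 0.0892. From here I'll do full strokes: up 25 mm, wait, down 25 mm.

>>> arm_command(series="0 0 -4 0 255;0 0 -6 0 255;0 0 -8 0 255;0 0 -7 0 255;0 0 0 0 255;0 0 0 0 255;0 0 0 0 255;0 0 0 0 255;0 0 0 0 255;0 0 0 0 255")

```text
time_s: 14.4
tool_pos: [0.5242, -0.1074, 0.1095]
tool_rot: [-180.0, -0.0, 174.7]
force: [0.6, -0.1, 0.5]
grip_width: 0.0002
grasp_force: 0.0
```

>>> arm_command(series="0 0 6 0 255;0 0 5 0 255;0 0 4 0 255;0 0 4 0 255;0 0 3 0 255;0 0 2 0 255;0 0 1 0 255;0 0 0 0 255;0 0 0 0 255")

```text
time_s: 15.15
tool_pos: [0.5254, -0.1075, 0.0892]
tool_rot: [179.9, 0.1, 174.6]
force: [-10.4, 1.4, 29.2]
grip_width: 0.0004
grasp_force: 14.6
```

Both ends of the stroke are reached, so I'll do two more full strokes.

>>> arm_command(series="0 0 -4 0 255;0 0 -6 0 255;0 0 -8 0 255;0 0 -7 0 255;0 0 0 0 255;0 0 0 0 255;0 0 0 0 255;0 0 0 0 255;0 0 0 0 255;0 0 6 0 255;0 0 5 0 255;0 0 4 0 255;0 0 4 0 255;0 0 3 0 255;0 0 2 0 255;0 0 1 0 255;0 0 0 0 255;0 0 0 0 255")

```text
time_s: 16.65
tool_pos: [0.5253, -0.1075, 0.0892]
tool_rot: [179.9, 0.1, 174.6]
force: [-9.8, 1.6, 29.8]
grip_width: 0.0004
grasp_force: 14.9
```

>>> arm_command(series="0 0 -4 0 255;0 0 -6 0 255;0 0 -8 0 255;0 0 -7 0 255;0 0 0 0 255;0 0 0 0 255;0 0 0 0 255;0 0 0 0 255;0 0 0 0 255;0 0 0 0 255")

```text
time_s: 17.48
tool_pos: [0.5242, -0.1074, 0.1095]
tool_rot: [-180.0, -0.0, 174.7]
force: [-0.2, 0.6, -0.7]
grip_width: 0.0002
grasp_force: 0.0
```

Run:
```python
from h import *
s=cams.read_camera("scene")
o=telemetry.get_obs();print(o["time_s"],o["tool_pos"],o["force"])
cv2.imwrite("pics/v7.png",cv2.resize(s[140:225,140:220],(560,595),interpolation=cv2.INTER_CUBIC))
p=np.array([.5635+.035*.9954-.130*.0958,.018-.035*.0958-.130*.9954])
print(((proj("scene",[np.r_[p,z] for z in(.099,.101,.117,.125,.133,.141)])-[140,140])*7).round())
```

```text
17.5333 [ 0.524267   -0.10740242  0.10959098] [ 0.11327342 -0.44611589 -0.90117257]
[[249. 436.]
 [248. 432.]
 [241. 395.]
 [237. 377.]
 [233. 358.]
 [229. 339.]]
```

View pics/v7.png

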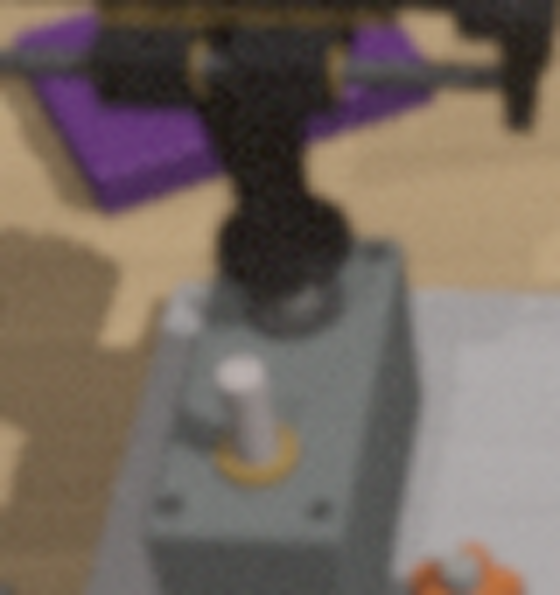

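The pin stands about 32 mm out, its top at (242,372), with no dark band yet. I've used up my picture views (11, one over the limit), so I'll check the rest numerically. Two more full strokes.

>>> arm_command(series="0 0 6 0 255;0 0 5 0 255;0 0 4 0 255;0 0 4 0 255;0 0 3 0 255;0 0 2 0 255;0 0 1 0 255;0 0 0 0 255;0 0 0 0 255;0 0 -4 0 255;0 0 -6 0 255;0 0 -8 0 255;0 0 -7 0 255;0 0 0 0 255;0 0 0 0 255;0 0 0 0 255;0 0 0 0 255;0 0 0 0 255;0 0 0 0 255")

```text
time_s: 19.12
tool_pos: [0.5242, -0.1074, 0.1095]
tool_rot: [-180.0, -0.0, 174.7]
force: [-0.3, 0.3, -0.3]
grip_width: 0.0006
grasp_force: 0.0
```

>>> arm_command(series="0 0 6 0 255;0 0 5 0 255;0 0 4 0 255;0 0 4 0 255;0 0 3 0 255;0 0 2 0 255;0 0 1 0 255;0 0 0 0 255;0 0 0 0 255")

```text
time_s: 19.87
tool_pos: [0.5254, -0.1076, 0.0892]
tool_rot: [179.9, 0.1, 174.6]
force: [-9.2, 1.8, 29.5]
grip_width: 0.0003
grasp_force: 14.6
```

>>> arm_command(series="0 0 -4 0 255;0 0 -6 0 255;0 0 -8 0 255;0 0 -7 0 255;0 0 0 0 255;0 0 0 0 255;0 0 0 0 255;0 0 0 0 255;0 0 -10 0 255;0 0 -20 0 255;0 0 -20 0 255;0 0 -20 0 255;0 0 -20 0 255;0 0 0 0 255")

```text
time_s: 21.03
tool_pos: [0.5269, -0.108, 0.2046]
tool_rot: [180.0, 0.4, 174.6]
force: [0.5, 0.1, 0.5]
grip_width: 0.0008
grasp_force: 0.0
```

Run:
```python
from h import *
o=telemetry.get_obs();print(o["time_s"],o["tool_pos"],o["force"])
s=cams.read_camera("scene");cv2.imwrite("pics/s8.png",s)
# pin column in crop coordinates rows: scan from collar up
for r in range(184,210):
    print(r,[int(x) for x in s[r,170:182].mean(1)])
```

```text
21.0333 [ 0.52694582 -0.10802628  0.20455867] [0.53123616 0.05003931 0.48112215]
184 [84, 78, 80, 75, 72, 62, 57, 56, 61, 65, 70, 86]
185 [85, 80, 82, 80, 76, 65, 65, 63, 66, 72, 72, 77]
186 [95, 92, 93, 95, 93, 83, 71, 66, 67, 71, 72, 75]
187 [103, 111, 114, 119, 120, 111, 95, 81, 70, 69, 71, 74]
188 [117, 131, 142, 151, 151, 145, 126, 108, 92, 92, 88, 87]
189 [129, 150, 163, 167, 168, 165, 150, 128, 113, 109, 105, 104]
190 [141, 161, 171, 173, 173, 173, 161, 139, 120, 116, 114, 113]
191 [141, 159, 167, 171, 174, 170, 156, 135, 119, 113, 115, 119]
192 [126, 139, 154, 159, 159, 155, 144, 130, 118, 117, 116, 117]
193 [109, 114, 124, 135, 139, 138, 136, 129, 121, 115, 115, 115]
194 [106, 100, 101, 115, 124, 130, 135, 131, 123, 117, 116, 113]
195 [107, 99, 95, 108, 119, 129, 138, 133, 123, 116, 112, 108]
196 [111, 100, 97, 107, 119, 130, 135, 131, 124, 114, 109, 109]
197 [115, 101, 100, 105, 115, 126, 133, 132, 123, 112, 111, 108]
198 [111, 107, 97, 103, 112, 125, 133, 134, 123, 115, 107, 109]
199 [112, 103, 97, 97, 111, 124, 131, 134, 130, 117, 110, 110]
200 [97, 96, 91, 95, 107, 122, 129, 136, 132, 121, 115, 111]
201 [80, 84, 86, 92, 106, 120, 130, 133, 129, 121, 114, 113]
202 [79, 83, 82, 91, 101, 114, 124, 132, 131, 117, 112, 118]
203 [76, 83, 84, 89, 99, 113, 124, 127, 122, 110, 113, 119]
204 [89, 87, 86, 82, 87, 105, 116, 116, 106, 102, 113, 117]
205 [100, 101, 100, 89, 81, 90, 100, 93, 90, 102, 115, 116]
206 [104, 105, 107, 103, 91, 88, 90, 96, 100, 113, 115, 110]
207 [108, 101, 99, 106, 101, 102, 105, 110, 111, 114, 111, 112]
208 [113, 108, 98, 96, 100, 104, 107, 107, 110, 111, 110, 110]
209 [116, 114, 106, 101, 101, 100, 100, 109, 111, 111, 116, 115]
```

The pin's top has risen to the row predicted for 141 mm, and a dark strip shows just above the collar (rows 204–205). Last check is the blank's near edge against the fence direction.

Run:
```python
from h import *
s=cv2.imread("pics/s8.png").astype(float)
g=cv2.GaussianBlur(s,(0,0),.8)
def edge(cols,r0,r1,ch,sg):
    P=[]
    for c in cols:
        d=sg*np.gradient(g[r0:r1,c,ch]);i=int(d[1:-1].argmax())+1
        a,b,e=d[i-1:i+2];P.append((c,r0+i+.5*(a-e)/(a-2*b+e)))
    P=np.array(P);f=np.polyfit(*P.T,1);P=P[abs(np.polyval(f,P[:,0])-P[:,1])<.6];f=np.polyfit(*P.T,1)
    return np.c_[[cols[0],cols[-1]],np.polyval(f,[cols[0],cols[-1]])],len(P)
for nm,e,z in(("near",edge(range(246,288),203,213,2,1),.037),("far/fence",edge(range(242,300),234,246,2,-1),.045)):
    w=cast("scene",e[0],z);d=w[1]-w[0];print(nm,e[0].round(2).tolist(),e[1],w[:,:2].round(4).tolist(),"yaw",np.degrees(np.arctan2(-d[0],d[1])).round(2))
```

```text
near [[246.0, 206.11], [287.0, 207.47]] 42 [[0.5487, 0.0346], [0.5569, 0.1291]] yaw -4.99
far/fence [[242.0, 239.37], [299.0, 241.61]] 58 [[0.6481, 0.0218], [0.6593, 0.1411]] yaw -5.35
```

The blank is parallel to the fence within 0.4°, and the distance from near edge to fence is about 100 mm, so it's flush. I'll hand the job in.

```bash
python3 -c "
from cell import env;print(env.sign_off())"
```

```text
the job is handed in; nothing more can be done
None
```

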